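# Hook the small pot out from under the counter shelf

### The job

The small two-eared saucepot stands too far back under the wire shelf to be reached by hand: take the steel hook that lies across the pan, hook the pot with it and slide the pot out through the shelf's open front until all of it, ears included, stands clear in front of the shelf with at least a finger's width to spare. Then lay the hook back across the pan, resting on its rims, prong down. Do not touch the pot with the gripper, keep it upright on the counter, and leave everything else where it stands.

Things in the scene. Friction and masses are not known exactly. Their poses are not given: they have to be found in the camera images.
- hook_grip (a point): Centre of the handle of the pull hook (360 mm long, 185 g): black flat-sided handle 140 long x 26 wide x 20 high, this point 10 mm above its underside; a flat steel bar 10 wide x 4 high, underside flush with the handle's, runs on 220 mm from its front end. x: handle to prong, z: up when the prong hangs down. Starts across the pan; the pan's edge is 20 to 45 mm from here, prong side.
- hook_balance (a point): The hook's balance point, on its steel bar (2 mm above the bar's underside), 90 mm along +x from the handle's centre; same axes as hook_grip. The prong is the bar's end bent square down, 10 wide x 5 thick: its middle is 197.5 mm along +x from here, its lower end 47 mm below this point (45 mm below the underside of bar and handle). At the start it hangs outside the pan.
- pot_center (a point): Centre of a small round open aluminium saucepot, 37.5 mm above its foot: 130 mm diameter, 75 mm high, wall 3 mm, 0.3 to 0.65 kg, loose on the counter. z up; x from ear a to ear b, the two level loop ears on opposite sides. At the start ear a faces the shelf's front within 0.65 rad. It swings freely round a hook in its ear.
- pot_ear_a (a point): Outermost middle point of ear a: a level D-shaped loop of 8 mm round bar, centre line 58 mm above the pot's foot, reaching 99 mm from the pot's axis, 68 mm wide over all. Its opening is 26 mm deep (65 to 91 mm from the axis) and about 50 mm wide; the opening's middle is 21 mm from this point towards the axis.
- pot_ear_b (a point): Outermost middle point of ear b, the same loop on the opposite side of the pot.
- shelf_front (a point): Point on the counter under the middle of the front edge of a fixed wire shelf, 280 deep x 380 wide between leg centres; underside 160 mm, top 167 mm high. 10 mm round legs at x = 0 and 280, y = +-190 mm, joined by a bar on the counter along each short side; front and back open. x runs front to back (in front of the shelf is negative), y along the edge, z up.
- tub_center (a point): Bystander: white plastic tub with a clear lid, 158 x 120 x 97 mm high, 0.8 kg, under the shelf next to the pot; the point is its centre, 48 mm up; x is its long side.
- bowls_center (a point): Bystander: nested stack of round brown card bowls, 110 mm widest diameter, 94 mm high, 0.16 kg; the point is its centre, 47 mm up.
- shaker_center (a point): Bystander: round metal seasoning shaker, 66 mm in diameter, 105 mm high; the point is its centre, 52 mm up.
- pan_rim (a point): Open empty rectangular steel pan, 176 (x) x 162 (y) x 65 mm high over its flat rim (flange 16 mm wide), 0.9 kg, loose on the counter; this point is the centre of its mouth at rim height. The hook lies across it roughly along its x, prong towards +x.
Not all that is in view belongs to the job. What is shaped like the part that bears pan_rim but orange is not meant.

How it is judged:
By the outcome, as a careful person would: the job done as asked, in the order asked, and still so for the second after the job is handed in, with the robot touching nothing.
It also fails if it takes over 64 s, if anything falls off the work surface, if the arm or the gripper's body presses on something with over 40 N, if the wrist force passes 120 N, or if a joint passes its speed limit or range.

### The arm

A 6-joint arm with a two-finger parallel gripper is mounted at the origin on the work surface. World frame = base frame: x ahead of the robot, y to its left, z up, the work surface at z = 0. Lengths are in m, angles in rad, forces in N, time in s.
With the tool pointing down it reaches from about 0.35 to 0.8 m from the base axis. Payload 7.3 kg.
Tool frame: the origin (TCP) lies between the finger pads; the fingertips stand 25 mm ahead of it and the grasp point (between the pads) lies 6 mm ahead of it (r.tip_extent is the distance from the TCP to the fingertips, in m); z points along the fingers, y is the line along which they close (so a half turn about z gives the same grasp; the last joint's range is limited). The gripper opens to 85 mm and grips with 20 to 120 N. Pads are 22 mm wide; open, the fingers measure 114 mm over their backs; the gripper's body (76 mm by 85 mm) begins 54 mm behind the grasp point. The pads swing forward as they close: fully open they stand 13 mm farther back than shut.
Start: joints at [-1.372, 0.342, 1.524, -0, 1.275, -0.146], TCP at [0.177, -0.494, 0.256] pointing down, gripper open.
Joint ranges: [-2.53, 2.53], [-0.77, 2.02], [0.04, 2.7], [-1, 4.14], [0.28, 2.66], [-3.11, 3.11]. Speed limits (rad/s): [2.57, 2.57, 3.14, 3.14, 3.14, 3.14].

### API

Orientations are given as a unit quaternion [x, y, z, w].
In Python, from workcell import r, command_gripper, optics gives the robot as it stands. The module is installed in compiled form; this text tells all that it offers. Calls block until the motion is done:
- r.reach(position, orientation): joint-space move of the TCP to a pose.
- r.move_straight(position, orientation=None, speed=0.15, max_force=None): straight line of the TCP; orientation=None keeps the orientation; speed is the mean speed in m/s. With max_force (N) it stops when the force on the tool has changed by that much, and returns True; else False.
- r.movej(angles): joint-space move.
- command_gripper(opening, force=None): finger opening in m; force is the grip in N (None keeps the last); returns when the fingers have stopped.
- r.hold(seconds).
- r.solve_ik(position, orientation): joint angles nearest the present ones, or None.
- r.read_state(): the state.
- optics.get_image(name): name is "scene" or "top" or "wrist"; returns (picture, depth): 480x640x3 uint8, red, green, blue; 480x640 float32, m along the optical axis (not along the pixel's ray), 0 where there is no reading.
- optics.camera_model(name): a dict with "K" (3x3 intrinsics, pixels), "R" (3x3) and "t" (3): a world point X has camera coordinates R X + t; the wrist camera has in their place "tool_from_camera" (4x4, takes a point from camera to tool coordinates, whose origin is the TCP and whose axes are the flange's). Camera axes: x right, y down, z forward; pixel columns grow to the right and rows downward; lengths in m; the calibration is good to about 2 mm. The wrist camera is an equidistant fisheye: a pixel r from the principal point sees the ray r / f radians off the axis. A picture is of the moment at which its call begins: read the wrist's pose just before it. camera_model takes no time and is no camera call.
A pose or a line that the arm cannot do raises r.PlanningError and nothing moves.
- r.finish_job(): hands the job in; it is judged then, once.
The state is a dict: "time_s": time; "joint_positions": joint angles; "dq": joint speeds; "tau": joint torques, N m; "eef_pos": TCP position; "eef_rot": TCP orientation; "contact_force": force on the tool from outside, world axes, zero at the start; "torque": the same for the moment, N m; "grip_width": finger opening in m; "grip_force": force on a finger pad.
Only numpy, scipy, OpenCV 4.12 (cv2) and the standard library are available. Lean on these libraries where they do the work, as an engineer would, in place of code of your own. Each camera call takes 0.05 s, during which the arm holds its last target. There are 200 camera calls.

## Working session

There is one attempt and no reset: what is moved stays moved. The work goes in short steps, each a Python script; the robot and the scene stay as the last script left them, time stands still between calls to the robot, and variables do not carry over. Pictures are saved under pics/ and viewed, at most 10 in all, crops included, and the job is handed in when it is done.

```bash
mkdir -p pics; python3 - <<'E'
from workcell import r, optics
import numpy as np, cv2
np.set_printoptions(precision=4,suppress=True)
for n in ("scene","top"):
    im,d=optics.get_image(n); m=optics.camera_model(n)
    cv2.imwrite(f"pics/{n}0.png",im[:,:,::-1]); np.savez(f"{n}0.npz",im=im,d=d,**m)
    print(n,m["K"].ravel(),"pos",-m["R"].T@m["t"],m["R"],(d>0).mean())
s=r.read_state(); print(s["time_s"],s["eef_rot"],s["contact_force"])
print(optics.camera_model("wrist"))
E
```

```text
scene [476.9215   0.     325.0006   0.     476.9215 231.0381   0.       0.
   1.    ] pos [ 1.4914 -0.2064  1.0813] [[ 0.2793  0.96   -0.0185]
 [ 0.697  -0.2159 -0.6838]
 [-0.6604  0.1781 -0.7295]] 0.9961067708333333
top [623.6214   0.     311.8107   0.     623.6214 240.5727   0.       0.
   1.    ] pos [0.4772 0.041  1.795 ] [[-0.0254 -0.9997 -0.0006]
 [-0.9976  0.0254 -0.0644]
 [ 0.0644 -0.001  -0.9979]] 0.9959505208333334
0.1 [ 0.9852  0.1715 -0.     -0.0007] [-0.0167  0.3759  0.7704]
{'K': array([[371.6483,   0.    , 317.9017],
       [  0.    , 371.6483, 245.5808],
       [  0.    ,   0.    ,   1.    ]]), 'tool_from_camera': array([[ 0.0004, -0.9588, -0.2839,  0.0728],
       [ 1.    ,  0.0003,  0.0003,  0.0001],
       [-0.0002, -0.2839,  0.9588, -0.1176],
       [ 0.    ,  0.    ,  0.    ,  1.    ]])}
```

View pics/scene0.png

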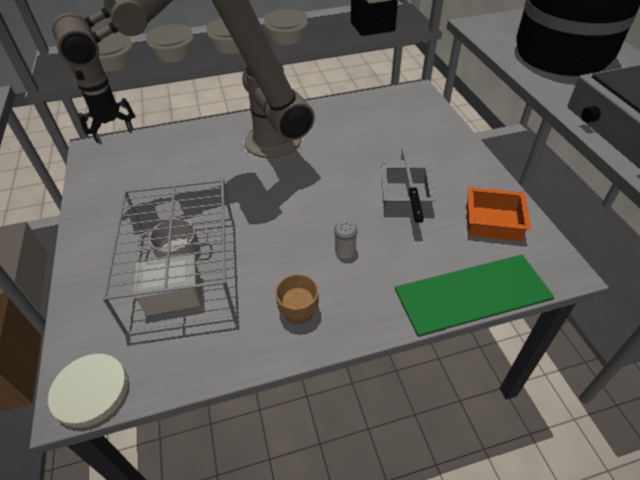

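View pics/top0.png

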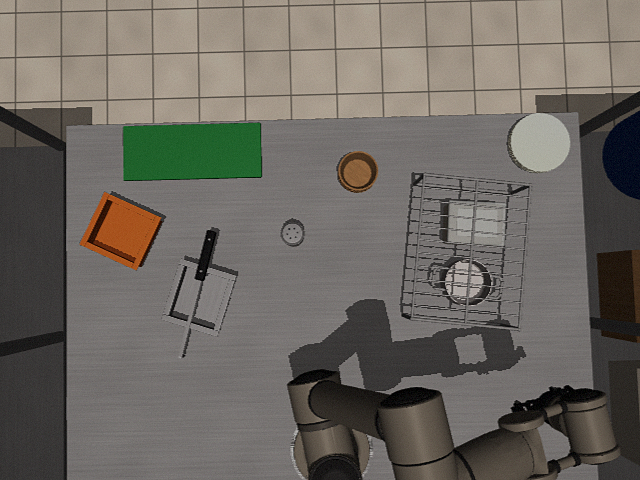

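The pot is under the wire shelf on the right of the top view, at about (467,282), with the ears left and right and the open front on the left (+y). The tub is at (475,222). The hook's handle is at (207,255) and its prong at (183,356), across the grey pan at (200,297).

```bash
cat > h.py <<'E'
import numpy as np, cv2
np.set_printoptions(precision=4,suppress=True)
def load(n): return np.load(n+".npz")
def cloud(f):
    d=f["d"].astype(float); v,u=np.indices(d.shape); K=f["K"]
    c=np.stack([(u-K[0,2])/K[0,0]*d,(v-K[1,2])/K[1,1]*d,d],-1)
    return (c-f["t"])@f["R"]
def ray(f,uv,z):
    K=f["K"];o=-f["R"].T@f["t"];w=f["R"].T@np.linalg.solve(K,[uv[0],uv[1],1.]);return o+w*(z-o[2])/w[2]
def proj(f,X):
    c=f["R"]@np.asarray(X,float)+f["t"];p=f["K"]@c;return p[:2]/p[2]
E
python3 - <<'E'
from h import *
f=load("top0"); im=f["im"]; P=cloud(f); z=P[...,2]
a=cv2.resize(im[165:335,395:535],None,fx=3.5,fy=3.5,interpolation=cv2.INTER_CUBIC)
b=cv2.resize(im[215:365,155:240],None,fx=3.5,fy=3.5,interpolation=cv2.INTER_CUBIC)
o=np.zeros((595,790,3),np.uint8); o[:a.shape[0],:a.shape[1]]=a; o[:b.shape[0],492:492+b.shape[1]]=b
cv2.imwrite("pics/crop0.png",o[:,:,::-1])
print("table z",np.median(z[380:420,150:250]))
def st(n,m):
    q=P[m]; print(n,len(q),"med",np.median(q,0),"min",q.min(0),"max",q.max(0))
box=lambda r0,r1,c0,c1:(lambda m:(m.__setitem__((slice(r0,r1),slice(c0,c1)),True),m)[1])(np.zeros(z.shape,bool))
S=box(165,335,395,535)
st("shelf top",S&(z>.15)&(z<.18)); st("pot rim",S&(z>.068)&(z<.08)&box(255,310,395,535)&1)
st("ear h",S&(z>.05)&(z<.066)&box(250,315,395,535)); st("tub",S&(z>.085)&(z<.11))
st("shaker",box(210,255,275,310)&(z>.09)); st("bowls",box(145,200,330,385)&(z>.08))
Q=box(215,370,155,245); st("hookhandle",Q&(z>.078)); st("pan rim",Q&(z>.058)&(z<.0675)&box(215,345,155,245))
dk=Q&(im.max(-1)<50)&(z>.075)
for n,m in (("handle",dk),("panrim",Q&(z>.057)&(z<.07)&~dk)):
    print(n,cv2.minAreaRect(P[m][:,:2].astype(np.float32)*1000))
# hist of z in shelf
print(np.histogram(z[S],bins=np.arange(-.02,.2,.01)))
m=S&(z>.15)&(z<.18); print(cv2.minAreaRect(P[m][:,:2].astype(np.float32)*1000))
E
```

```text
bash:   478 Killed                     python3 - <<'E'
from h import *
f=load("top0"); im=f["im"]; P=cloud(f); z=P[...,2]
a=cv2.resize(im[165:335,395:535],None,fx=3.5,fy=3.5,interpolation=cv2.INTER_CUBIC)
b=cv2.resize(im[215:365,155:240],None,fx=3.5,fy=3.5,interpolation=cv2.INTER_CUBIC)
o=np.zeros((595,790,3),np.uint8); o[:a.shape[0],:a.shape[1]]=a; o[:b.shape[0],492:492+b.shape[1]]=b
cv2.imwrite("pics/crop0.png",o[:,:,::-1])
print("table z",np.median(z[380:420,150:250]))
def st(n,m):
    q=P[m]; print(n,len(q),"med",np.median(q,0),"min",q.min(0),"max",q.max(0))
box=lambda r0,r1,c0,c1:(lambda m:(m.__setitem__((slice(r0,r1),slice(c0,c1)),True),m)[1])(np.zeros(z.shape,bool))
S=box(165,335,395,535)
st("shelf top",S&(z>.15)&(z<.18)); st("pot rim",S&(z>.068)&(z<.08)&box(255,310,395,535)&1)
st("ear h",S&(z>.05)&(z<.066)&box(250,315,395,535)); st("tub",S&(z>.085)&(z<.11))
st("shaker",box(210,255,275,310)&(z>.09)); st("bowls",box(145,200,330,385)&(z>.08))
Q=box(215,370,155,245); st("hookhandle",Q&(z>.078)); st("pan rim",Q&(z>.058)&(z<.0675)&box(215,345,155,245))
dk=Q&(im.max(-1)<50)&(z>.075)
for n,m in (("handle",dk),("panrim",Q&(z>.057)&(z<.07)&~dk)):
    print(n,cv2.minAreaRect(P[m][:,:2].astype(np.float32)*1000))
# hist of z in shelf
print(np.histogram(z[S],bins=np.arange(-.02,.2,.01)))
m=S&(z>.15)&(z<.18); print(cv2.minAreaRect(P[m][:,:2].astype(np.float32)*1000))
E
```

View pics/crop0.png

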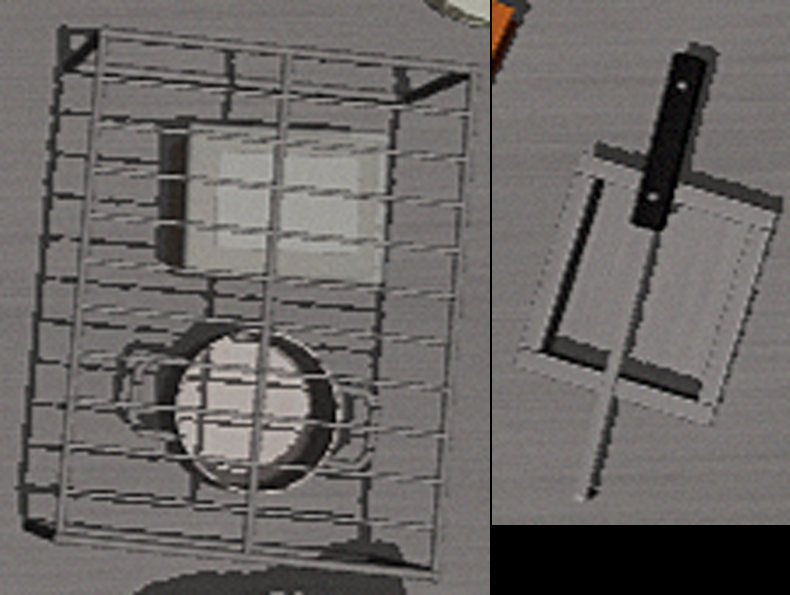

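The crop shows the pot rim circle centred at about (255,410) and the tub at (270,205). Ear a is the left loop near (140,385), partly mixed with its shadow, and ear b is near (360,430). The first script was killed, so I'll rerun it with less in it.

```bash
free -m | head -2; cat > m1.py <<'E'
from h import *
cv2.setNumThreads(1)
f=load("top0"); im=f["im"]; P=cloud(f); z=P[...,2]
print("table z",np.median(z[380:420,150:250]))
def box(r0,r1,c0,c1):
    m=np.zeros(z.shape,bool); m[r0:r1,c0:c1]=True; return m
def st(n,m):
    q=P[m]
    if len(q)<5: print(n,len(q)); return
    (c,s,a)=cv2.minAreaRect((q[:,:2]*1000).astype(np.float32))
    print(n,len(q),"med",np.median(q,0),"min",q.min(0),"max",q.max(0),"rect",np.array(c),np.array(s),a)
S=box(165,335,395,535); L=box(255,310,395,535)
st("shelf top",S&(z>.15)&(z<.18)); st("pot rim",L&(z>.068)&(z<.08))
st("ears",L&(z>.052)&(z<.066)); st("tub",S&(z>.085)&(z<.11))
st("shaker",box(210,255,275,310)&(z>.09)); st("bowls",box(145,200,330,385)&(z>.08))
Q=box(215,370,155,245); dk=Q&(im.max(-1)<60)&(z>.073)
st("handle",dk); st("panrim",Q&(z>.055)&(z<.0675)&~dk); st("bar",Q&(z>.0676)&(z<.08)&~dk)
print(np.histogram(z[S],bins=np.arange(-.02,.2,.01)))
E
python3 -u m1.py
```

```text
total        used        free      shared  buff/cache   available
Mem:            8012         593        7530           9          52        7418
table z -4.2471246841691564e-05
shelf top 3258 med [ 0.5423 -0.376   0.1663] min [ 0.336  -0.5418  0.1514] max [ 0.7535 -0.2087  0.1796] rect [ 544.6929 -375.816 ] [289.4286 389.2657] 82.87893676757812
pot rim 180 med [ 0.4606 -0.3958  0.0736] min [ 0.3996 -0.4804  0.068 ] max [ 0.5266 -0.2894  0.08  ] rect [ 459.1797 -391.3986] [177.0276 128.7949] 51.075462341308594
ears 288 med [ 0.4602 -0.4246  0.0597] min [ 0.3995 -0.487   0.0521] max [ 0.5245 -0.288   0.066 ] rect [ 462.9087 -387.3304] [125.01   198.5084] 3.159816026687622
tub 2151 med [ 0.6231 -0.415   0.0974] min [ 0.3409 -0.5386  0.0851] max [ 0.7513 -0.2088  0.1095] rect [ 544.5906 -374.0279] [285.7397 386.3713] 82.96334075927734
shaker 447 med [0.6077 0.0924 0.1028] min [0.4772 0.041  0.09  ] max [0.6396 0.1254 1.795 ] rect [556.1818  85.1341] [169.5248  63.6361] 8.626255989074707
bowls 417 med [ 0.7819 -0.0922  0.0914] min [ 0.4772 -0.1459  0.0803] max [0.8326 0.041  1.795 ] rect [665.4169 -17.9462] [109.1504 379.136 ] 56.56431198120117
handle 463 med [0.5526 0.3331 0.0848] min [0.4772 0.041  0.0735] max [0.6242 0.362  1.795 ] rect [515.7362 194.2619] [316.0199 139.064 ] 74.15803527832031
panrim 1018 med [0.4303 0.3728 0.0639] min [0.2748 0.2541 0.0551] max [0.6721 0.4764 0.0675] rect [478.4247 359.654 ] [400.795 213.195] 3.4552552700042725
bar 546 med [0.4244 0.376  0.0701] min [0.2782 0.2564 0.0676] max [0.668  0.4737 0.0796] rect [478.8797 359.0878] [393.5537 205.7634] 4.187644958496094
(array([ 164, 7508, 8904,  637,  139,  152,  105,  209,  246,  154,  147,
       1431,  607,   18,   11,    8,   11,  172, 2498,  588,    0]), array([-0.02, -0.01,  0.  ,  0.01,  0.02,  0.03,  0.04,  0.05,  0.06,
        0.07,  0.08,  0.09,  0.1 ,  0.11,  0.12,  0.13,  0.14,  0.15,
        0.16,  0.17,  0.18,  0.19]))
```

```bash
cat > m2.py <<'E'
from h import *
from scipy.optimize import least_squares
cv2.setNumThreads(1)
f=load("top0"); im=f["im"]; P=cloud(f); z=np.where(f["d"]>0,P[...,2],-1)
def box(r0,r1,c0,c1):
    m=np.zeros(z.shape,bool); m[r0:r1,c0:c1]=True; return m
L=box(255,312,395,535)
q=P[L&(z>.07)&(z<.079)]
s=least_squares(lambda p:np.hypot(q[:,0]-p[0],q[:,1]-p[1])-.0635,[.46,-.39],loss="cauchy",f_scale=.002)
c=s.x; print("pot",c,"res",np.median(abs(s.fun)),len(q))
e=P[L&(z>.05)&(z<.067)]; d=e[:,:2]-c; rr=np.hypot(*d.T); k=(rr>.072)&(rr<.108); d=d[k];rr=rr[k]
a=np.arctan2(d[:,1],d[:,0])
for n,m in(("a",a>0),("b",a<0)): print("ear",n,m.sum(),"mean ang",np.degrees(np.arctan2(*d[m].mean(0)[::-1])),"range",np.degrees([a[m].min(),a[m].max()]),"rmax",np.sort(rr[m])[-5:])
a2=np.where(a<0,a+np.pi,a); print("axis ang",np.degrees(a2.mean()))
T=P[box(190,255,420,520)&(z>.09)&(z<.104)]; T=T[(T[:,0]>.54)&(T[:,0]<.7)]; print("tub",cv2.minAreaRect((T[:,:2]*1000).astype(np.float32)))
dk=box(215,295,185,225)&(im.max(-1)<60)&(z>.077)&(z<.095)
H=P[dk]; (hc,hs,ha)=cv2.minAreaRect((H[:,:2]*1000).astype(np.float32)); print("handle",hc,hs,ha,H[:,2].mean())
Hb=cv2.boxPoints((hc,hs,ha)); print(Hb)
# bar: brightness pts beyond handle outside pan: z .06-.075
b=P[box(338,360,175,200)&(z>.05)&(z<.08)]; print("bar end pts",len(b),b[:,:2].min(0),b.mean(0),b[:,:2].max(0))
R=P[box(250,338,155,245)&(z>.058)&(z<.0675)]; (c2,s2,a2)=cv2.minAreaRect((R[:,:2]*1000).astype(np.float32)); print("pan",c2,s2,a2)
for n,m in(("shaker",box(210,255,275,310)),("bowls",box(145,200,330,385))):
    X=P[m&(z>.085)&(z<.115)]; print(n,X[:,:2].min(0),X[:,:2].max(0))
E
python3 -u m2.py
```

```text
pot [ 0.4625 -0.3869] res 0.0008998310675552221 134
ear a 83 mean ang 81.86698832621954 range [ 52.8561 105.9633] rmax [0.0987 0.0988 0.0989 0.0989 0.0992]
ear b 96 mean ang -100.68306363697472 range [-127.8724  -73.3101] rmax [0.0992 0.0993 0.0993 0.0994 0.1003]
axis ang 80.66593931677592
tub ((624.8363037109375, -411.05426025390625), (158.9337615966797, 119.92992401123047), 85.36540985107422)
handle (555.3181762695312, 333.75152587890625) (26.026140213012695, 139.06399536132812) 74.15803527832031 0.08483706376025386
[[484.8748 340.2139]
 [618.6569 302.2515]
 [625.7616 327.2891]
 [491.9795 365.2515]]
bar end pts 83 [0.2748 0.3901] [0.3025 0.4035 0.0685] [0.3298 0.414 ]
pan (436.60491943359375, 358.36883544921875) (162.96754455566406, 225.78219604492188) 71.49590301513672
shaker [0.5759 0.0625] [0.6396 0.1254]
bowls [ 0.7224 -0.1459] [ 0.8326 -0.0378]
```

```bash
cat >> h.py <<'E'
def q(deg): a=np.radians(deg)/2; return [np.cos(a),np.sin(a),0,0]
HX,HY,HT=.5553,.3338,-15.84   # handle centre, tool yaw (tool x = - hook x)
N=np.array([np.cos(np.radians(82.88)),np.sin(np.radians(82.88))])  # out of the shelf's front
E
cat > s1.py <<'E'
from h import *
from workcell import r, command_gripper, optics
def show(n):
    s=r.read_state(); print(n,s["time_s"],s["eef_pos"],s["joint_positions"],"F",s["contact_force"],"M",s["torque"],"w",s["grip_width"],s["grip_force"])
r.reach([HX,HY,.17],q(HT)); show("above")
command_gripper(.06)
print(r.move_straight([HX,HY,.084],speed=.1,max_force=15)); show("down")
command_gripper(.0,120); show("grip")
r.move_straight([HX,HY,.26],speed=.12); show("lift")
im,d=optics.get_image("top"); m=optics.camera_model("top"); np.savez("top1.npz",im=im,d=d,**m)
E
python3 -u s1.py
```

```text
above 3.3 [0.5558 0.3331 0.1701] [ 0.4218  0.6375  1.2751 -0.0002  1.2288  2.2701] F [-0.1778 -0.6848  0.0181] M [-0.0238  0.023  -0.0262] w 0.08540923964664235 0.0
False
down 4.6833 [0.5558 0.334  0.0848] [0.4231 0.7268 1.3605 0.     1.0528 2.2703] F [0.7097 0.4107 0.5392] M [-0.059   0.0237  0.0199] w 0.06012050363180662 0.0
grip 5.1 [0.5556 0.3339 0.085 ] [ 0.4231  0.7264  1.3609 -0.      1.0532  2.2702] F [-1.3876 -0.9867  6.7079] M [-0.046   0.253   0.0432] w 0.023895380203749345 117.566978931427
lift 6.7167 [0.555  0.3337 0.2591] [ 0.423   0.5734  1.1417 -0.      1.4282  2.2703] F [-0.9974 -0.1967 -2.0004] M [ 0.0047 -0.1728  0.0107] w 0.023753179244800478 117.76955366134644
```

```bash
cat > m3.py <<'E'
import sys
from h import *
f=load(sys.argv[1]); g,yaw=np.array([float(v) for v in sys.argv[2:4]]),np.radians(float(sys.argv[4]))
P=cloud(f); z=P[...,2]; ux=-np.array([np.cos(yaw),np.sin(yaw)]); uy=np.array([-ux[1],ux[0]])
d=P[...,:2]-g; s=d@ux; t=d@uy
lo,hi=[float(v) for v in sys.argv[5:7]]
m=(f["d"]>0)&(s>.08)&(s<.32)&(abs(t)<.02)&(z>lo)&(z<hi)
S,T,Z=s[m],t[m],z[m]; k=np.polyfit(S,Z,1); k2=np.polyfit(S,T,1)
print(m.sum(),"s max",S.max(),"z at 0.09/.2875",np.polyval(k,[.09,.2875]),"t",np.polyval(k2,[.09,.2875]))
E
python3 m3.py top1 .555 .3337 -15.84 .2 .3
```

```text
241 s max 0.2897177385193968 z at 0.09/.2875 [0.2437 0.2401] t [0.0002 0.0017]
```

```bash
cat > s2.py <<'E'
from h import *
from workcell import r, command_gripper, optics
from s0 import show
G=np.array([.4754,-.310])+.2875*N; Y=HT+98.72
A=G+.15*N
r.reach([*A,.26],q(Y)); show("pre")
r.move_straight([*A,.153],speed=.15)
print(r.move_straight([*G,.153],speed=.12,max_force=8)); show("in")
for n in("top","scene"):
    im,d=optics.get_image(n); m=optics.camera_model(n); np.savez(n+"2.npz",im=im,d=d,**m)
    c=im[165:335,340:535] if n=="top" else im[170:340,100:270]
    cv2.imwrite(f"pics/{n}2.png",cv2.resize(c,None,fx=3.5,fy=3.5,interpolation=cv2.INTER_CUBIC)[:,:,::-1])
E
(echo "from h import *"; echo "from workcell import r"; sed -n '/^def show/,/^    s=/p' s1.py) > s0.py; python3 -u s2.py; python3 m3.py top2 .511 -.0247 82.88 .11 .155
```

```text
pre 8.55 [0.5297 0.1244 0.26  ] [0.0896 0.3742 1.4653 0.0002 1.3021 0.2142] F [-0.1952  0.104  -2.0753] M [ 0.1745 -0.0477 -0.0129] w 0.02382180299292496 117.779620885849
False
in 10.8167 [ 0.5111 -0.0242  0.153 ] [-0.1973  0.4274  1.7069  0.0002  1.0073 -0.0737] F [-0.5652  0.4529 -1.0503] M [ 0.2061 -0.0093 -0.0134] w 0.023978153332486117 117.79963731765747
260 s max 0.28881584116557 z at 0.09/.2875 [0.1375 0.1363] t [0.0016 0.0031]
```

View pics/top2.png

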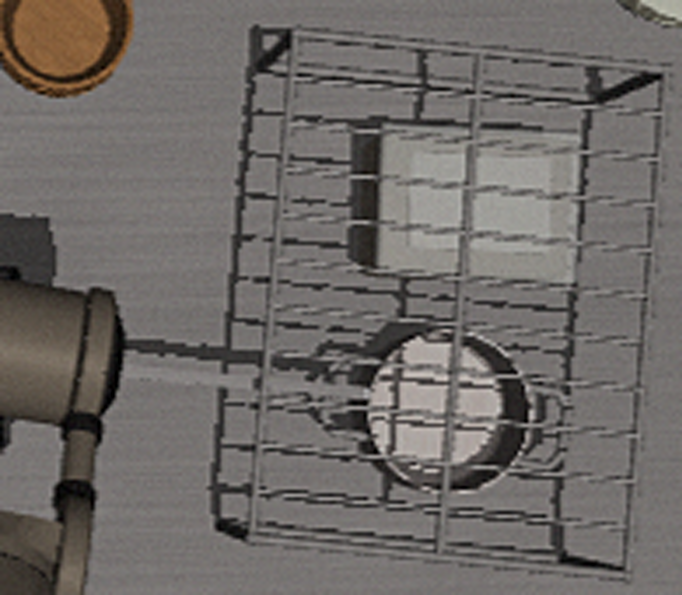

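View pics/scene2.png

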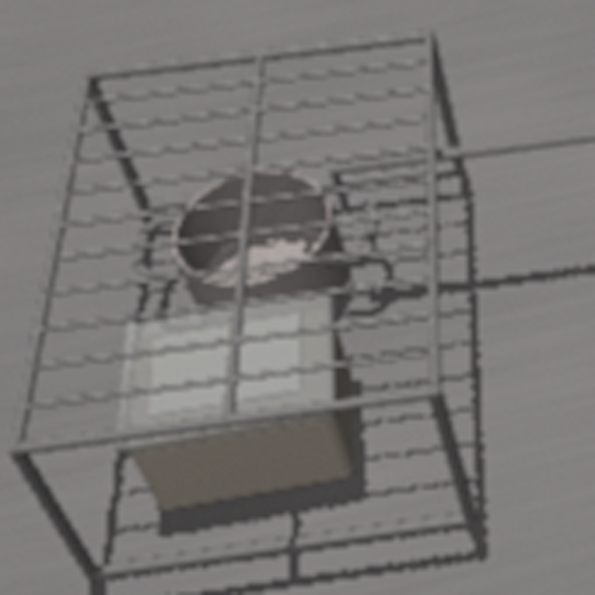

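In the top crop the steel bar enters from the left at row ~375 and ends near (340,390), over ear a (about 320–370, 385). In the scene crop the prong hangs at about (338,180), in front of the pot's rim. The measured bar end (s = 0.289) agrees, so I'll lower it under a force guard and pull.

```bash
cat > s3.py <<'E'
from h import *
from workcell import r, optics
from s0 import show
G=np.array([.4754,-.310])+.2875*N
print("hit",r.move_straight([*G,.104],speed=.06,max_force=5)); show("low")
print("hit",r.move_straight([*(G+.06*N),.104],speed=.06,max_force=25)); show("pull")
for n in("top",):
    im,d=optics.get_image(n); m=optics.camera_model(n); np.savez(n+"3.npz",im=im,d=d,**m)
E
python3 -u s3.py
cat > pot.py <<'E'
import sys
from h import *
from scipy.optimize import least_squares
f=load(sys.argv[1]); P=cloud(f); z=np.where(f["d"]>0,P[...,2],-1); g=np.array([float(v) for v in sys.argv[2:4]])
far=np.linalg.norm(P[...,:2]-g,axis=-1)
q_=P[(far<.1)&(z>.07)&(z<.079)]
s=least_squares(lambda p:np.hypot(q_[:,0]-p[0],q_[:,1]-p[1])-.0635,g,loss="cauchy",f_scale=.002); c=s.x
e=P[(far<.14)&(z>.05)&(z<.067)]; d=e[:,:2]-c; rr=np.hypot(*d.T); k=(rr>.072)&(rr<.106); d=d[k]; a=np.degrees(np.arctan2(d[:,1],d[:,0]))
F=np.array([.5447,-.3758])+.14*N
print("pot",c,"res",np.median(abs(s.fun)),len(q_),"ears",[np.median(a[a>0]),np.median(a[a<0])],"front coord",(c-F)@N,"ear pts n min",(e[rr<.106][:,:2]-F).dot(N).min())
E
python3 pot.py top3 .466 -.34
```

```text
hit False
low 11.8833 [ 0.5113 -0.0248  0.1043] [-0.1983  0.4955  1.7575 -0.      0.8879 -0.074 ] F [-0.7699 -0.1279 -1.5127] M [ 0.1767 -0.0358 -0.0292] w 0.023974892733341933 117.79977679252625
hit False
pull 13.0333 [0.5186 0.0349 0.104 ] [-0.0806  0.5074  1.7357  0.0006  0.8983  0.0436] F [-0.4185  0.4855 -1.4704] M [ 0.1528 -0.0242  0.0243] w 0.02464670593710842 117.83528923988342
pot [ 0.4728 -0.3374] res 0.0009968126113797937 111 ears [np.float64(97.57584528727429), np.float64(-100.22358001006248)] front coord -0.11081492189796929 ear pts n min -0.21088575789349628
```

The pot follows the hook: it moved 50 mm after about 10 mm of slack. I'll pull it the rest of the way.

```bash
cat > s4.py <<'E'
from h import *
from workcell import r, optics
from s0 import show
G=np.array([.4754,-.310])+.2875*N
print("hit",r.move_straight([*(G+.322*N),.104],speed=.08,max_force=25)); show("out")
for n in("top","scene"):
    im,d=optics.get_image(n); m=optics.camera_model(n); np.savez(n+"4.npz",im=im,d=d,**m); cv2.imwrite(f"pics/{n}4.png",im[:,:,::-1])
E
python3 -u s4.py; python3 pot.py top4 .505 -.078;python3 m3.py top4 .551 .295 82.88 .07 .105
```

```text
hit False
out 16.5083 [0.551  0.2947 0.104 ] [0.3685 0.667  1.4209 0.     1.0537 0.493 ] F [-0.8892 -2.8706 -1.799 ] M [-0.2046  0.015  -0.0384] w 0.02414564959804198 117.82700300216675
pot [ 0.507  -0.0789] res 0.0009242246116929545 146 ears [np.float64(86.91509871163764), np.float64(-97.50147574984078)] front coord 0.14998090671745543 ear pts n min 0.05063882570587592
305 s max 0.3163257745998204 z at 0.09/.2875 [0.0899 0.0849] t [0.0015 0.0018]
```

View pics/scene4.png

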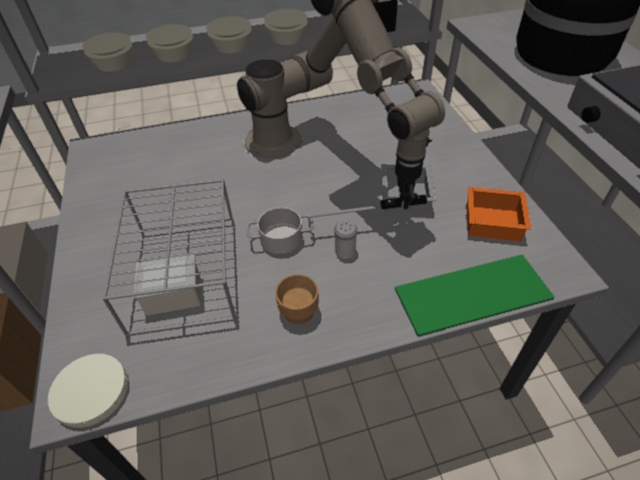

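Pot is clear in front of the shelf at about (281,232), with its far ear roughly 50 mm in front of the edge and the bystanders undisturbed. Next I'll back off the ear, lift, and carry the hook to above the pan.

```bash
cat > s5.py <<'E'
from h import *
from workcell import r, optics
from s0 import show
G=np.array([.4754,-.310])+.2875*N
r.move_straight([*(G+.312*N),.104],speed=.04)
print("hit",r.move_straight([*(G+.312*N),.17],speed=.08,max_force=8)); show("up")
r.move_straight([*(G+.312*N),.26],speed=.15)
r.reach([HX,HY,.26],q(HT)); r.hold(.2); show("above pan")
im,d=optics.get_image("top"); m=optics.camera_model("top"); np.savez("top5.npz",im=im,d=d,**m)
E
python3 -u s5.py; python3 pot.py top5 .505 -.08;python3 m3.py top5 .555 .3337 -15.84 .2 .3
```

```text
hit False
up 17.9833 [0.5494 0.2848 0.1694] [0.3544 0.5872 1.3709 0.     1.1847 0.4787] F [ 0.2159  0.8758 -2.4852] M [0.1986 0.0435 0.0532] w 0.0241767589511686 117.83514261245728
above pan 20.5083 [0.5553 0.3337 0.26  ] [ 0.4229  0.5724  1.1408 -0.0001  1.4284  2.27  ] F [-0.3747  0.6577 -1.8369] M [-0.0899 -0.2094 -0.0172] w 0.02380463938739698 117.8909969329834
pot [ 0.507  -0.0789] res 0.0008424552875331628 122 ears [np.float64(83.35404666254952), np.float64(-96.62754199171023)] front coord 0.1499641312983253 ear pts n min 0.051188425757867834
245 s max 0.2908683186182539 z at 0.09/.2875 [0.2446 0.2403] t [0.     0.0014]
```

```bash
cat > s6.py <<'E'
from h import *
from workcell import r, command_gripper, optics
from s0 import show
r.move_straight([HX,HY,.105],speed=.12)
print("hit",r.move_straight([HX,HY,.0845],speed=.03,max_force=5)); show("placed")
command_gripper(.06); r.hold(.3); r.move_straight([HX,HY,.2],speed=.1); 
r.movej([-.9,.342,1.524,0,1.275,-.146]); show("away")
for n in("top",):
    im,d=optics.get_image(n); m=optics.camera_model(n); np.savez(n+"6.npz",im=im,d=d,**m); cv2.imwrite(f"pics/{n}6.png",im[:,:,::-1])
E
python3 -u s6.py; python3 m3.py top6 .555 .3337 -15.84 .066 .1; python3 pot.py top6 .505 -.08
```

```text
hit True
placed 22.65 [0.555  0.3336 0.085 ] [0.423  0.7264 1.3607 0.0001 1.0555 2.2703] F [-0.3209  0.4117  4.024 ] M [0.0013 0.1909 0.0219] w 0.023798396883801722 119.09247636795044
away 27.2417 [ 0.3832 -0.3592  0.2563] [-0.8991  0.3422  1.5239  0.0001  1.275  -0.1457] F [-0.1493  0.2579 -0.7248] M [-0.0263  0.0065 -0.0125] w 0.059659486956735834 0.0
261 s max 0.28993595411963563 z at 0.09/.2875 [0.0706 0.0699] t [0.0003 0.0013]
pot [ 0.5071 -0.0787] res 0.0008102520302589178 129 ears [np.float64(82.83109620992968), np.float64(-96.65264385475945)] front coord 0.150096782388611 ear pts n min 0.050855192705340904
```

View pics/top6.png

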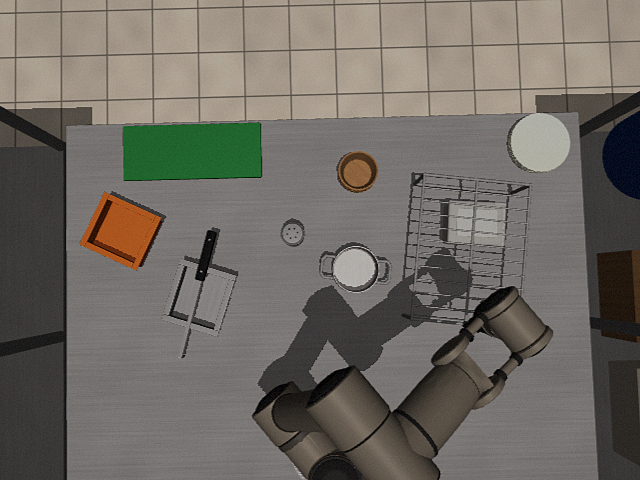

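The pot stands clear of the shelf at (355,268). The hook lies level across the pan from (207,255) to (183,356), as at the start, and everything else is unmoved.

```bash
python3 -c "
from workcell import r
print(r.finish_job())"
```

```text
the job is handed in; nothing more can be done
None
```

The job is handed in at about 27 s of the 64 s allowed: the pot stands upright with its rear ear about 50 mm in front of the shelf's front edge, the hook is back across the pan's rims with its prong down, and the last picture shows nothing else moved.

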